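# Square a flatted test disc to the alignment bar

### The arm

A 7-joint arm with a two-finger parallel gripper is mounted at the origin on a cart in front of the work surface, level with it; the furniture and walls round the work are solid. World frame = base frame: x ahead of the robot, y to its left, z up, the work surface at z = 0. Lengths are in m, angles in rad, forces in N, time in s.
With the tool pointing down it reaches from about 0.4 to 0.875 m from the base axis. Payload 19.3 kg.
Tool frame: the origin (TCP) lies between the finger pads; the fingertips stand ahead of it and the grasp point (between the pads) lies 8 mm behind it (bot.tip_extent is the x of the fingertips in the tool frame, in m); x points along the fingers, y is the direction in which the jaws open and shut, and the axes are right-handed (so a half turn about x gives the same grasp; the last joint's range is limited). The gripper opens to 85 mm and grips with 20 to 120 N. Pads are 22 mm wide; open, the fingers measure 114 mm over their backs; the gripper's body (76 mm by 85 mm) begins 54 mm behind the grasp point. The pads swing forward as they close: fully open they stand 13 mm farther back than shut.
Start: joints at [-1.175, 0.521, -0.036, 1.599, 0.021, 1.021, -0.113], TCP at [0.281, 0.558, 0.242] pointing down, gripper open.
Joint ranges: [-2.91, 2.91], [-0.3, 2.13], [-1.5, 1.42], [0.17, 2.43], [-1.26, 4.41], [0.16, 1.93], [-2.52, 2.52]. Speed limits (rad/s): [1.89, 1.89, 2.39, 2.39, 3.01, 3.01, 3.01].

### API

Orientations are given as [roll, pitch, yaw] about the fixed x, y, z axes, in that order (R = Rz(yaw) Ry(pitch) Rx(roll)).
In Python, from workcell import observe, grab_frame, camera_info, bot, nets gives the robot as it stands.
- The arm moves only by the tool jog_arm, never from a script. Its argument "commands" is a list of rows, each a list of 6 numbers: the shift along the tool's x, y, z in mm, then the turn, a rotation vector about the tool's x, y, z in rad. A call has 1 to 20 rows; each row shifts and turns the pose as measured when the row begins, along the tool's axes as they then stand; what a row does not reach is not made up. A row lasts 1/10 s, in which the tool goes at most 50 mm and 8.59 degrees, less where a joint would pass 70% of its speed; a pose out of reach is approached as far as the arm can. A call is refused whole if a number of a shift passes 50 or a number of a turn 0.15, either way. A call with a gripper value outside its range is refused whole. "gripper" is the closure in counts, from 0 (fully open) to 255 (shut), set as the call begins (left out, the last holds). The fingers move at their own pace and stop on an object; "newtons" is the grip in N (left out, the last holds). Time passes only in rows, so rows that do not move let the fingers close. It gives the time, the measured TCP pose, the force and the opening at its end, in the units of the state.
- observe(): the state, without advancing time (a new reading comes with each control period).
- grab_frame(name): name is "scene" or "top" or "wrist"; returns the picture (420x560x3 uint8, red, green, blue); there is no depth.
- camera_info(name): a dict with "fov_y" (degrees; the focal length in pixels is half the picture's height over the tangent of half this angle, whatever the lens; pixels are square), "cx", "cy" (the principal point, pixels), "R" (3x3) and "t" (3): a world point X has camera coordinates R X + t; the wrist camera has in their place "tool_from_camera" (4x4, takes a point from camera to tool coordinates, whose origin is the TCP and whose axes are the tool frame's). Camera axes: x right, y down, z forward; pixel columns grow to the right and rows downward; lengths in m; the calibration is good to about 2 mm. The wrist camera is an equidistant fisheye: a pixel r from the principal point sees the ray r / f radians off the axis. A picture is of the moment at which its call begins: read the wrist's pose just before it. camera_info takes no time and is no camera call.
- bot.job_done(): hands the job in, once; it reports no verdict.
Trained networks look in the newest picture that a camera, given by its name, has taken for a name from the list of things; names that differ only in an ending like _2 or _b are one class to them, and where a whole thing is asked for, a point or a joint stands for the part that bears it (a point fixed in the world has none). Each returns a list of dicts, best first, with "p" (0 to 1); they miss things now and then, are a little off and sometimes report something else, mostly with a low value. They report only what shows in the picture. A call takes as long as a camera call. They do not tell look-alikes from the thing itself.
- nets.find_in(camera, name): "rect" ([left, top, right, bottom] in pixels, round what is visible of it).
- nets.silhouettes(camera, name): "mask" (420x560 bool, what is visible of it) and "rect" ([left, top, right, bottom] in pixels, round what is visible of it).
- nets.pinpoint(camera, name): "location" ([column, row] in pixels: a listed point, or the origin of a listed thing).
The state is a dict: "clock": time; "qpos": joint angles; "qd": joint speeds; "joint_efforts": joint torques, N m; "position": TCP position; "tool_rot": TCP orientation; "force": force on the tool from outside, world axes, zero at the start; "moment": the same for the moment, N m; "grip_width": finger opening in m.
Only numpy, scipy, OpenCV 4.12 (cv2) and the standard library are available. Lean on these libraries where they do the work, as an engineer would, in place of code of your own. Each camera call takes 0.05 s, during which the arm holds its last target.

### The job

On the grey jig, push the red peg of the steel test disc round with a fingertip so that the disc turns on its spindle until its straight edge faces the alignment bar. Then slide the alignment bar up until it lies flush against that straight edge, leave the disc seated on its spindle, and let go.

Things in the scene. Friction and masses are not known exactly. Their poses are not given: they have to be found in the camera images.
- test_disc: Steel disc, 90 mm across, 10 mm thick, lying on the fixed grey jig's base plate (12 mm thick); turns freely on an upright 12 mm spindle that ends 6 mm above its top. One straight edge (flat) 32 mm from the centre, 63 mm long, with a blue line along it. Origin: centre of the underside, 12 mm above the table. z up; the flat faces the disc's -y, the red peg stands on its +y side.
- disc_peg (a point): Centre, half-way up, of the red upright peg fixed in the disc: 12 mm thick, 25 mm high above the disc's top face, on a flange 18 mm wide and 2 mm high, 32 mm from the disc's centre, opposite the flat. Pushing it sideways turns the disc. Axes as the disc's.
- align_bar (a joint): How far, in m, the alignment bar has slid towards the disc. 0 is fully back; 0.050 touches the flat when the flat faces the bar squarely; against the round rim it stops at about 0.037; the rails' end stop is at 0.055. It slides with about 2 N of friction and stays where it is left.
- bar_handle (a point): Centre of the black fin (34 mm along x, 12 along y, 28 high) on the aluminium alignment bar, 48 mm above the table. Bar below: 110 mm along x, 16 along y, 13 to 35 mm above the table; black end shoes 30 mm along y. +y is the way it slides to the disc, whose centre lies straight ahead; the disc is right when its y points along this y. Behind the bar (-y) 50 mm of bare base plate.
Mind the look-alikes: they are no part of the job. There is more than one size of the test_disc; the one meant has the size given above.

How it is judged:
By the outcome, as a careful person would: the job done as asked, in the order asked, and still so for the second after the job is handed in, with the robot touching nothing.
It also fails if it takes over 51 s, if anything falls off the work surface, if the arm or the gripper's body presses on something with over 40 N, if the wrist force passes 120 N, or if a joint passes its speed limit or range.

## Working session

There is one attempt and no reset: what is moved stays moved. The work goes in short steps, Python scripts to look and compute and a tool call to move; the robot and the scene stay as the last step left them, time stands still between calls to the robot, and variables do not carry over. Pictures are saved under pics/ and viewed, and the job is handed in when it is done.

Besides the shell and the picture viewer there is one more tool, called after "Request:" by a JSON object that holds its "fn" and its "kwargs". jog_arm: Moves the arm, as the interface text tells. Its arguments: {"type":"object","properties":{"commands":{"type":"array","items":{"type":"array","items":{"type":"number"}}},"gripper":{"type":"number"},"newtons":{"type":"number"}},"required":["commands"]}

```bash
ls; mkdir -p pics; cat > h.py <<'E'
import numpy as np, cv2
from workcell import observe, grab_frame, camera_info, bot, nets
def save(n,im): cv2.imwrite('pics/'+n+'.png', im[:,:,::-1])
def proj(cam,X):
    c=camera_info(cam); f=210/np.tan(np.radians(c['fov_y'])/2)
    p=np.atleast_2d(X)@np.array(c['R']).T+np.array(c['t'])
    return np.c_[c['cx']+f*p[:,0]/p[:,2], c['cy']+f*p[:,1]/p[:,2]]
def unproj(cam,uv,z):
    c=camera_info(cam); f=210/np.tan(np.radians(c['fov_y'])/2)
    R=np.array(c['R']);t=np.array(c['t'])
    uv=np.atleast_2d(np.array(uv,float))
    d=np.c_[(uv[:,0]-c['cx'])/f,(uv[:,1]-c['cy'])/f,np.ones(len(uv))]@R
    o=-R.T@t
    s=(z-o[2])/d[:,2]
    return o+d*s[:,None]
E
python3 - <<'E'
from h import *
s=observe();print(s)
print(bot.tip_extent)
for c in ['scene','top']:
    save(c+'0',grab_frame(c)); print(c,camera_info(c))
    for n in ['test_disc','align_bar']:
        print(n,[(np.round(d['rect']),round(d['p'],2)) for d in nets.find_in(c,n)])
    for n in ['disc_peg','bar_handle','test_disc']:
        for d in nets.pinpoint(c,n): 
            print(n,np.round(d['location'],1),round(d['p'],2),unproj(c,d['location'],{'disc_peg':.0345,'bar_handle':.048,'test_disc':.012}[n]).round(4))
E
```

```text
pics
{'clock': 0.0, 'qpos': array([-1.17525507,  0.52198141, -0.03632396,  1.60003537,  0.02117085,
        1.02106176, -0.11282015]), 'qd': array([-0.00055479, -0.00154543,  0.00049154, -0.0004579 ,  0.00080746,
       -0.00059386,  0.00031846]), 'joint_efforts': array([-3.84343411e-04, -9.27117777e+01,  1.97967589e+00, -3.69940567e+01,
        1.78228423e-02,  8.04013020e-03, -3.90676931e-06]), 'position': array([0.28055765, 0.55812289, 0.24173626]), 'tool_rot': array([-1.5206465 ,  1.56969415, -1.98643561]), 'force': array([ 0.58452858,  0.2918384 , -0.07968061]), 'moment': array([-0.02446723, -0.07459885,  0.03096131]), 'grip_width': 0.08550100573581021}
0.011
scene {'fov_y': 49.256442016297385, 'cx': 284.7448617931108, 'cy': 217.11635458581208, 'R': array([[ 0.57319678, -0.81936059, -0.00967851],
       [-0.47614703, -0.32343707, -0.81772396],
       [ 0.66688039,  0.47332513, -0.5755292 ]]), 't': array([-0.38496287,  0.25582043,  0.78340725])}
test_disc [(array([334., 266., 400., 310.]), 0.63), (array([221., 197., 254., 223.]), 0.56)]
align_bar [(array([246., 202., 287., 238.])
[... 339 characters left out ...]
603773, 'cy': 217.58405239193058, 'R': array([[-0.02145771, -0.99955021,  0.02095108],
       [-0.98415053,  0.01742807, -0.17647664],
       [ 0.17603213, -0.0244058 , -0.98408183]]), 't': array([-0.09487563,  0.50490717,  0.94406332])}
test_disc [(array([348., 201., 403., 258.]), 0.85), (array([191., 199., 231., 236.]), 0.63)]
align_bar [(array([240., 185., 257., 241.]), 0.85), (array([192., 196., 231., 232.]), 0.69)]
disc_peg [213.7 227.3] 0.93 [[0.4853 0.0382 0.0345]]
disc_peg [386.7 247. ] 0.73 [[ 0.4334 -0.35    0.0345]]
bar_handle [248.8 213.7] 0.9 [[ 0.5125 -0.0415  0.048 ]]
test_disc [374.3 227.2] 0.88 [[ 0.4824 -0.3303  0.012 ]]
test_disc [211.6 213. ] 0.63 [[0.5225 0.0459 0.012 ]]
```

```bash
python3 - <<'E'
import cv2
im=cv2.imread('pics/top0.png'); cv2.imwrite('pics/top0b.png',cv2.resize(im[170:270,170:310],None,fx=5.6,fy=5.6,interpolation=cv2.INTER_CUBIC)[:600,:800])
im=cv2.imread('pics/scene0.png'); cv2.imwrite('pics/scene0b.png',cv2.resize(im[170:270,190:320],None,fx=6,fy=6,interpolation=cv2.INTER_CUBIC)[:600,:800])
E
```

```text
(no output)
```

View pics/top0.png

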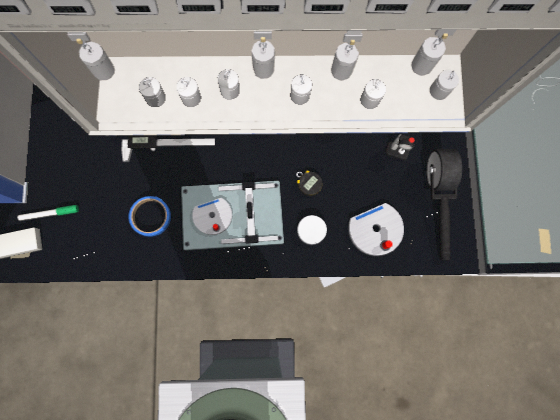

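View pics/scene0.png

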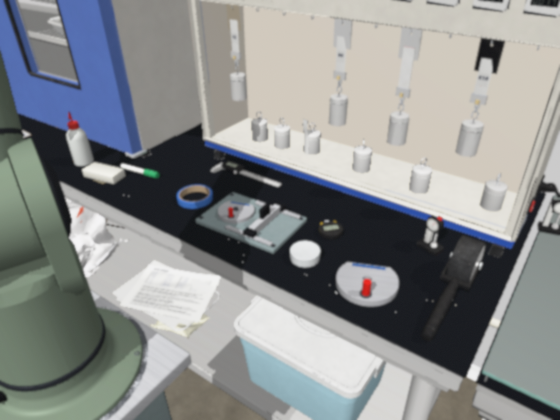

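```bash
echo
```

```text
(no output)
```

View pics/top0b.png

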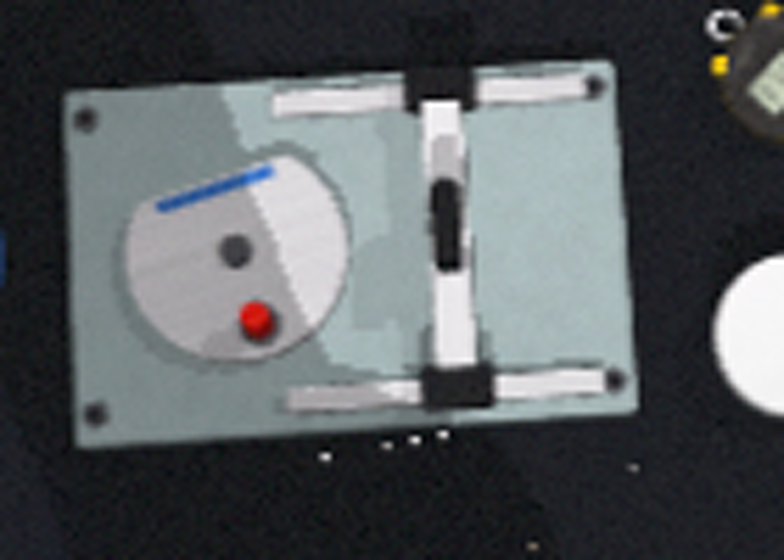

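View pics/scene0b.png

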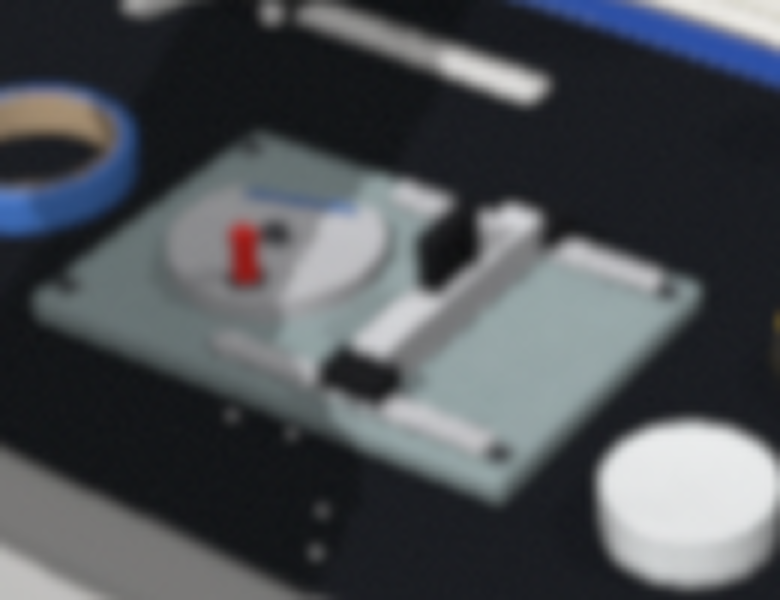

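```bash
cat >> h.py <<'E'
from scipy.spatial.transform import Rotation as Ro
def pose():
    s=observe(); return np.array(s['position']), Ro.from_euler('xyz',s['tool_rot']).as_matrix(), s
def to(target, yvec=None):
    """total tool-frame shift (mm) & turn to reach target with x down, tool y along yvec"""
    p,R,s=pose(); sh=R.T@(np.array(target)-p)*1000
    x=np.array([0,0,-1.]); 
    y=R[:,1].copy() if yvec is None else np.array([*yvec,0.])
    y[2]=0; y/=np.linalg.norm(y)
    Rt=np.c_[x,y,np.cross(x,y)]
    rv=Ro.from_matrix(R.T@Rt).as_rotvec()
    print('t',round(s['clock'],2),'p',p.round(4),'shift',sh.round(1),'turn',rv.round(3),'F',s['force'].round(1),'w',round(s['grip_width'],4)); print('tooly',R[:,1].round(3),'toolz',R[:,2].round(3))
E
python3 - <<'E'
from h import *
to([0.5,0,0.24],[0,1])
to([0.5,0,0.24],[0,-1])
print(camera_info('wrist'))
print(observe()['qpos'])
E
```

```text
t 0.6 p [0.2807 0.5584 0.2423] shift [   2.3 -400.4  446.7] turn [-0.466 -0.    -0.   ] F [-0.6 -0.   1.1] w 0.0853
tooly [0.449 0.893 0.   ] toolz [ 0.893 -0.449 -0.   ]
t 0.6 p [0.2807 0.5584 0.2423] shift [   2.3 -400.4  446.7] turn [ 2.676 -0.     0.   ] F [-0.6 -0.   1.1] w 0.0853
tooly [0.449 0.893 0.   ] toolz [ 0.893 -0.449 -0.   ]
{'fov_y': 65.70646984690485, 'cx': 278.354935429876, 'cy': 209.96854865840803, 'tool_from_camera': array([[-6.64837917e-04, -2.78620338e-01,  9.60401096e-01,
        -1.33033529e-01],
       [ 9.99999644e-01, -6.84521597e-04,  4.93664620e-04,
         3.95398992e-04],
       [ 5.19870289e-04,  9.60401082e-01,  2.78620693e-01,
        -7.06896232e-02],
       [ 0.00000000e+00,  0.00000000e+00,  0.00000000e+00,
         1.00000000e+00]])}
[-1.1752371   0.52135007 -0.03629179  1.59949416  0.02118815  1.02108952
 -0.11276447]
```

Request:
{"fn": "jog_arm", "kwargs": {"commands": [[0,-18,20,0,0,0],[0,-27,30,0,0,0],[0,-27,30,0,0,0],[0,-27,30,0,0,0],[0,-27,30,0,0,0],[0,-27,30,0,0,0],[0,-27,30,0,0,0],[0,-27,30,0,0,0],[0,-27,30,0,0,0],[0,-27,30,0,0,0],[0,-27,30,0,0,0],[0,-27,30,0,0,0]], "gripper": 255}}

```text
clock: 1.8
position: [0.4558, 0.1085, 0.242]
tool_rot: [1.607, 1.566, 1.15]
force: [0.4, 0.0, 0.6]
grip_width: -0.0001
```

```bash
python3 - <<'E'
from h import *
to([0.5,0.01,0.24],[0,1])
E
```

```text
t 1.8 p [0.4558 0.1085 0.242 ] shift [  1.6 -68.9  83.1] turn [-0.457  0.001 -0.005] F [0.4 0.  0.6] w -0.0001
tooly [0.441 0.897 0.005] toolz [ 0.897 -0.441 -0.   ]
```

Request:
{"fn": "jog_arm", "kwargs": {"commands": [[0,-23,27,-0.1,0,0],[0,-23,20,-0.12,0,0],[0,-25,20,-0.12,0,0],[0,-15,5,-0.11,0,0],[0,0,0,0,0,0]]}}

```text
clock: 2.3
position: [0.5002, -0.0072, 0.2425]
tool_rot: [0.626, 1.565, 0.629]
force: [-0.2, 1.0, 0.0]
grip_width: 0.0001
```

```bash
python3 - <<'E'
from h import *
import pickle
to([0.5,0.01,0.24],[0,1])
p,R,s=pose(); im=grab_frame('wrist'); save('w1',im); pickle.dump((p,R),open('w1.pkl','wb'))
E
```

```text
t 2.3 p [ 0.5002 -0.0072  0.2425] shift [ 2.5 17.2 -0.1] turn [ 0.003  0.004 -0.003] F [-0.2  1.   0. ] w 0.0001
tooly [-0.003  1.     0.003] toolz [1.    0.003 0.004]
```

View pics/w1.png

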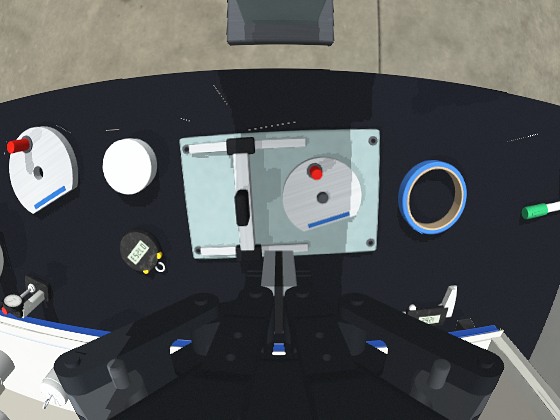

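```bash
cat >> h.py <<'E'
def wun(uv,z,p,R):
    c=camera_info('wrist'); f=210/np.tan(np.radians(c['fov_y'])/2); T=np.array(c['tool_from_camera'])
    uv=np.atleast_2d(np.array(uv,float)); d=uv-[c['cx'],c['cy']]; r=np.linalg.norm(d,axis=1); th=r/f
    ray=np.c_[d/r[:,None]*np.sin(th)[:,None],np.cos(th)]
    ray=ray@T[:3,:3].T@R.T; o=p+R@T[:3,3]
    return o+ray*((np.asarray(z)-o[2])/ray[:,2])[:,None]
E
python3 - <<'E'
from h import *
im=cv2.imread('pics/w1.png'); cv2.imwrite('pics/w1b.png',cv2.resize(im[120:270,175:385],None,fx=3.8,fy=3.8,interpolation=cv2.INTER_CUBIC))
E
```

```text
(no output)
```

View pics/w1b.png

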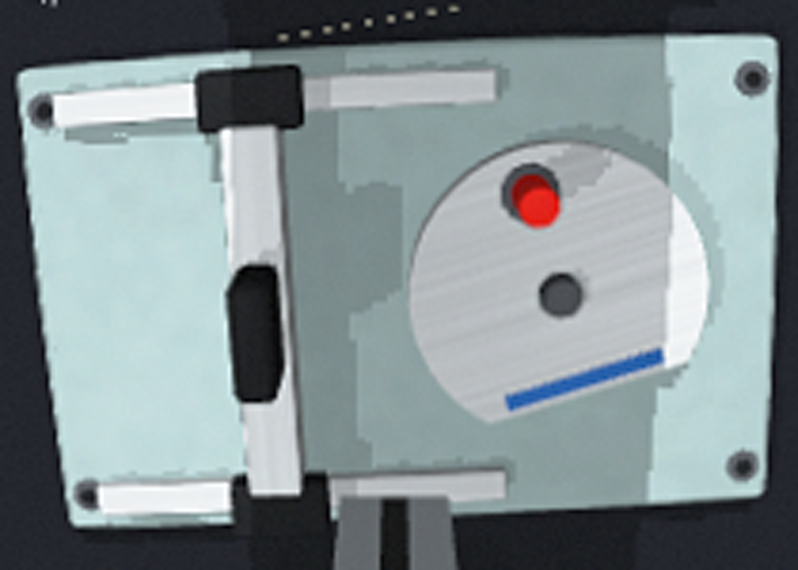

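```bash
python3 - <<'E'
from h import *
import pickle
p,R=pickle.load(open('w1.pkl','rb'))
pts={'spin':(561,295,.028),'pegtop':(540,207,.047),'pegbase':(530,192,.023),'bl1':(507,403,.022),'bl2':(663,355,.022),
's1':(42,110,.013),'s2':(752,78,.013),'s3':(742,466,.013),'s4':(88,495,.013),'c1':(18,72,.012),'c2':(775,38,.012),'c3':(768,495,.012),'c4':(72,527,.012),
'barR1':(277,130,.035),'barR2':(300,492,.035),'barL1':(222,130,.035),'barL2':(248,492,.035),'railA':(495,85,.02),'railB':(505,483,.02),'railA0':(52,110,.02),'railB0':(97,497,.02),'finT':(258,335,.055)}
for k,(u,v,z) in pts.items():
    X=wun([(u/3.8+175-.37,v/3.8+120-.37)],z,p,R)[0]; pts[k]=X; print(k,X.round(4))
for a,b in [('c1','c2'),('c4','c3'),('s1','s2'),('s4','s3'),('railA0','railA'),('railB0','railB'),('barR2','barR1'),('barL2','barL1'),('bl1','bl2'),('spin','pegtop'),('spin','pegbase')]:
    d=pts[b]-pts[a]; print(a,b,np.degrees(np.arctan2(d[1],d[0])).round(1),np.linalg.norm(d).round(4))
E
```

```text
spin [0.5168 0.0427 0.028 ]
pegtop [0.4874 0.0333 0.047 ]
pegbase [0.4873 0.0333 0.023 ]
bl1 [0.5522 0.0284 0.022 ]
bl2 [0.5369 0.0758 0.022 ]
s1 [ 0.4631 -0.1118  0.013 ]
s2 [0.4528 0.1013 0.013 ]
s3 [0.5774 0.1073 0.013 ]
s4 [ 0.5876 -0.1054  0.013 ]
c1 [ 0.4514 -0.1193  0.012 ]
c2 [0.4404 0.1084 0.012 ]
c3 [0.5884 0.1179 0.012 ]
c4 [ 0.5998 -0.1122  0.012 ]
barR1 [ 0.4681 -0.0385  0.035 ]
barR2 [ 0.576  -0.0341  0.035 ]
barL1 [ 0.4679 -0.0539  0.035 ]
barL2 [ 0.5761 -0.0498  0.035 ]
railA [0.4566 0.0228 0.02  ]
railB [0.5794 0.0288 0.02  ]
railA0 [ 0.4625 -0.1067  0.02  ]
railB0 [ 0.5852 -0.1006  0.02  ]
finT [ 0.5213 -0.0429  0.055 ]
c1 c2 92.8 0.2279
c4 c3 92.8 0.2304
s1 s2 92.8 0.2134
s4 s3 92.7 0.213
railA0 railA 92.6 0.1297
railB0 railB 92.6 0.1295
barR2 barR1 -177.6 0.108
barL2 barL1 -177.8 0.1083
bl1 bl2 107.8 0.0498
spin pegtop -162.4 0.0362
spin pegbase -162.3 0.0313
```

Request:
{"fn": "jog_arm", "kwargs": {"commands": [[25,5,-5,0.13,0,0],[30,5,-5,0.13,0,0],[30,5,-5,0.13,0,0],[30,5,-5,0.13,0,0],[15,5,-5,0.12,0,0],[0,0,0,0,0,0]]}}

```text
clock: 2.95
position: [0.483, 0.0322, 0.1098]
tool_rot: [1.203, 1.561, 0.525]
force: [-0.1, -0.9, 0.3]
grip_width: -0.0
```

```bash
python3 - <<'E'
from h import *
to([0.471,0.013,0.043],[.6,.8])
p,R,s=pose(); save('w2',grab_frame('wrist'));np.savez('w2',p=p,R=R)
E
```

```text
t 2.95 p [0.483  0.0322 0.1098] shift [ 66.6 -23.2   2.5] turn [-0.035  0.004 -0.009] F [-0.1 -0.9  0.3] w -0.0
tooly [0.627 0.779 0.009] toolz [ 0.779 -0.627  0.004]
```

View pics/w2.png

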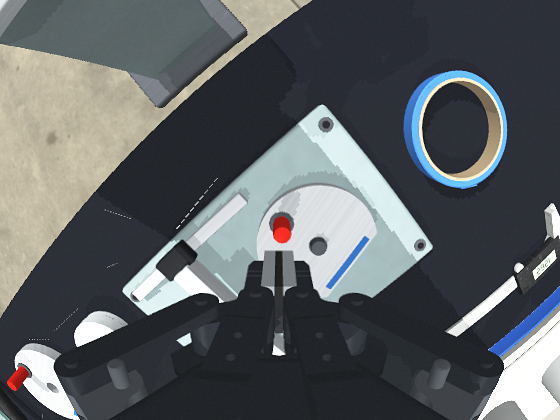

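Request:
{"fn": "jog_arm", "kwargs": {"commands": [[10,-12,1,-0.03,0,0],[15,-12,1,0,0,0],[20,0,0,0,0,0],[14,0,0,0,0,0],[6,0,0,0,0,0],[0,0,0,0,0,0]]}}

```text
clock: 3.6
position: [0.4752, 0.0135, 0.0503]
tool_rot: [1.025, 1.549, 0.401]
force: [-0.6, -0.0, 0.0]
grip_width: -0.0004
```

```bash
python3 - <<'E'
from h import *
to([0.4785,0.0226,0.043],[.6,.8])
p,R,s=pose(); im=grab_frame('wrist'); cv2.imwrite('pics/w3.png',cv2.resize(im[120:320,150:430,::-1],None,fx=2.8,fy=2.8));np.savez('w3',p=p,R=R)
# path
c=np.array([.5168,.0427]); n=np.array([.6,.8])
for a in [197.7,185,170,155,140,125,110,100,92.7]:
    t=np.radians(a); print(a,(c+.032*np.array([np.cos(t),np.sin(t)])-.013*n).round(4))
E
```

```text
t 3.6 p [0.4752 0.0135 0.0503] shift [ 7.4  9.2 -2.7] turn [ 0.019  0.011 -0.019] F [-0.6 -0.   0. ] w -0.0004
tooly [0.585 0.811 0.018] toolz [ 0.811 -0.585  0.011]
197.7 [0.4785 0.0226]
185 [0.4771 0.0295]
170 [0.4775 0.0379]
155 [0.48   0.0458]
140 [0.4845 0.0529]
125 [0.4906 0.0585]
110 [0.4981 0.0624]
100 [0.5034 0.0638]
92.7 [0.5075 0.0643]
```

View pics/w3.png

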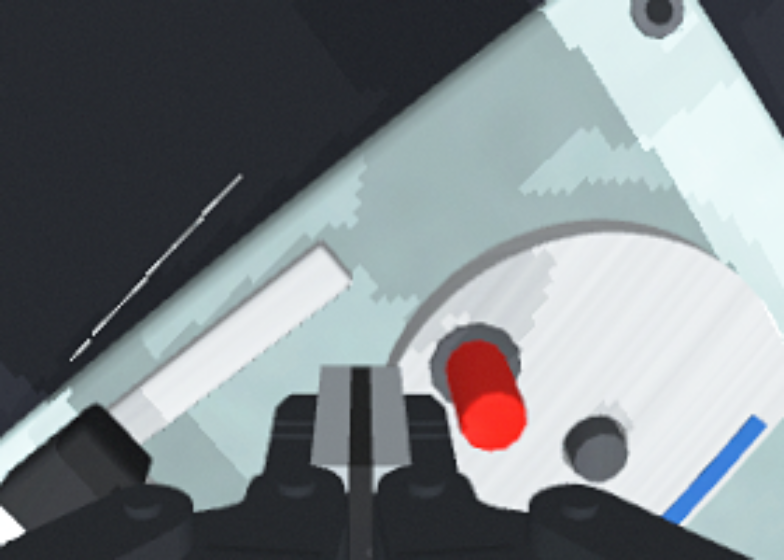

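Request:
{"fn": "jog_arm", "kwargs": {"commands": [[7,4,-2.7,0.02,0.011,-0.019],[2,4,0,0,0,0],[0,3,-2.6,0,0,0],[0,3,-2.6,0,0,0],[0,4,-2.4,0,0,0],[0,4,-2.4,0,0,0]]}}

```text
clock: 4.25
position: [0.4738, 0.0359, 0.0432]
tool_rot: [-2.002, 1.554, -2.656]
force: [-2.9, -2.3, 0.8]
grip_width: -0.0001
```

```bash
cat >> h.py <<'E'
def look(name,x0=150,y0=120):
    p,R,s=pose(); im=grab_frame('wrist'); save(name+'_full',im); cv2.imwrite('pics/'+name+'.png',cv2.resize(im[y0:y0+200,x0:x0+280,::-1],None,fx=2.8,fy=2.8));np.savez(name,p=p,R=R)
def zoompt(name,u,v,z,x0=150,y0=120):
    d=np.load(name+'.npz'); return wun([(u/2.8+x0-.32,v/2.8+y0-.32)],z,d['p'],d['R'])[0]
E
python3 - <<'E'
from h import *
to([0.4775,0.0379,0.043],[.6,.8])
look('w4')
E
```

```text
t 4.25 p [0.4738 0.0359 0.0432] shift [0.1 3.9 1.7] turn [-0.01  -0.007  0.015] F [-2.9 -2.3  0.8] w -0.0001
tooly [ 0.608  0.794 -0.015] toolz [ 0.794 -0.608 -0.007]
```

View pics/w4.png

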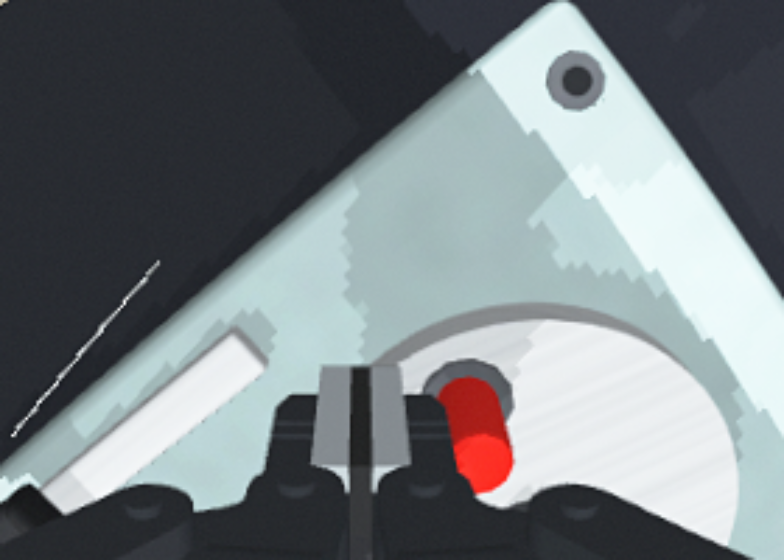

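```bash
python3 - <<'E'
from h import *
c=np.array([.5168,.0427])
for u,v,z in [(485,462,.047),(468,388,.023)]:
    X=zoompt('w4',u,v,z); d=X[:2]-c; print(X.round(4),np.degrees(np.arctan2(d[1],d[0])).round(1)%360,np.linalg.norm(d).round(4), (X[:2]-[.4738,.0359])@[.6,.8])
    a=X[:2]-[.4738,.0359]; print(a@[.8,-.6])
E
```

```text
[0.4879 0.0511 0.047 ] 163.8 0.0301 0.020644895878389347
0.0021816170474360744
[0.4856 0.0521 0.023 ] 163.2 0.0326 0.020047391336288124
-0.0002777364572538781
```

Request:
{"fn": "jog_arm", "kwargs": {"commands": [[0,4.5,-1.5,0,0,0.01],[0,4.2,-0.4,0,0,0],[0,4.2,-0.3,0,0,0],[0,4,0.7,0,0,0],[0,4,0.8,0,0,0],[0,3.8,1.8,0,0,0],[0,3.8,1.9,0,0,0],[0,0,0,0,0,0]]}}

```text
clock: 5.1
position: [0.4928, 0.0606, 0.043]
tool_rot: [-2.434, 1.555, -3.086]
force: [-0.3, 0.3, 0.0]
grip_width: -0.0001
```

```bash
python3 - <<'E'
from h import *
to([0.4939,0.0568,0.043],[.6,.8])
look('w5')
E
```

```text
t 5.1 p [0.4928 0.0606 0.043 ] shift [ 0.  -2.4  3.2] turn [-0.008 -0.012  0.01 ] F [-0.3  0.3  0. ] w -0.0001
tooly [ 0.607  0.795 -0.01 ] toolz [ 0.795 -0.607 -0.012]
```

View pics/w5.png

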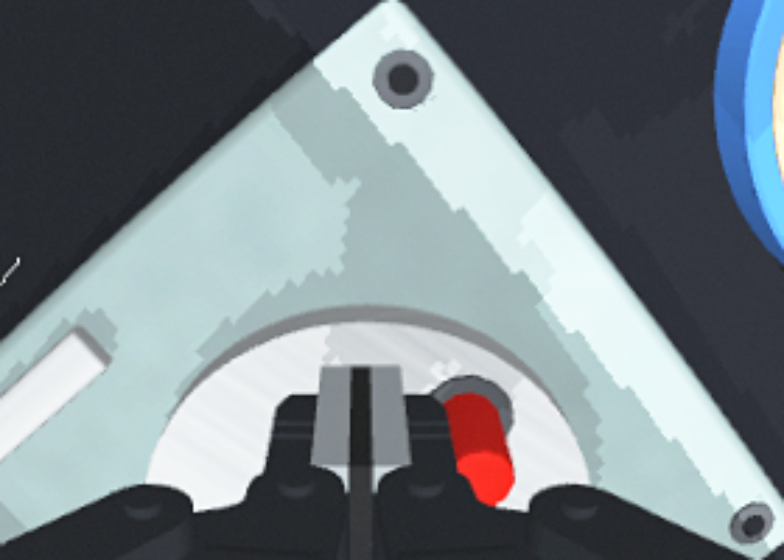

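```bash
python3 - <<'E'
from h import *
c=np.array([.5168,.0427])
for u,v,z in [(487,477,.047),(469,405,.023)]:
    X=zoompt('w5',u,v,z); d=X[:2]-c; print(X.round(4),np.degrees(np.arctan2(d[1],d[0])).round(1)%360,np.linalg.norm(d).round(4), (X[:2]-[.4928,.0606])@[.6,.8],(X[:2]-[.4928,.0606])@[.8,-.6])
E
```

```text
[0.5094 0.0746 0.047 ] 103.1 0.0327 0.021108900175865187 0.0048759507815562915
[0.5074 0.0752 0.023 ] 106.1 0.0338 0.020464914063332628 0.002958599399531269
```

Request:
{"fn": "jog_arm", "kwargs": {"commands": [[0,1.5,2,0,0,0],[0,1.5,2,0,0,0],[0,1,1.5,0,0,0],[0,1,1,0,0,0],[0,0,0,0,0,0]]}}

```text
clock: 5.65
position: [0.5011, 0.0598, 0.0429]
tool_rot: [-2.416, 1.554, -3.069]
force: [-1.3, 0.7, 0.7]
grip_width: 0.0
```

```bash
python3 - <<'E'
from h import *
to([0.4939,0.0568,0.043],[.6,.8])
look('w6')
E
```

```text
t 5.65 p [0.5011 0.0598 0.0429] shift [ 0.  -6.8 -3.9] turn [-0.009 -0.013  0.011] F [-1.3  0.7  0.7] w 0.0
tooly [ 0.607  0.794 -0.011] toolz [ 0.794 -0.607 -0.013]
```

View pics/w6.png

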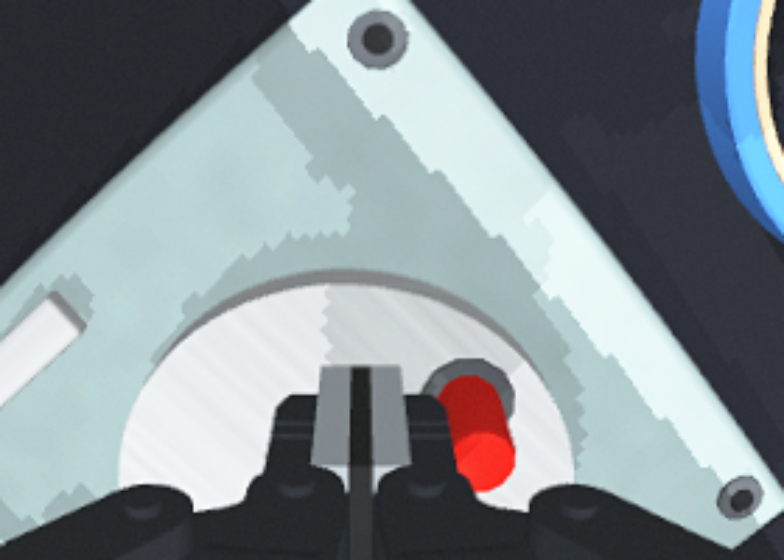

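Request:
{"fn": "jog_arm", "kwargs": {"commands": [[0,-8,0,0,0,0],[-15,-8,0,0,0,0],[-40,-10,0,-0.1,0,0],[-40,-15,0,-0.14,0,0],[-40,-20,-4,-0.14,0,0],[-25,-15,-2,-0.14,0,0],[-10,0,0,-0.12,0,0],[0,0,0,0,0,0]]}}

```text
clock: 6.5
position: [0.4597, -0.0097, 0.2201]
tool_rot: [-2.836, 1.557, -2.826]
force: [0.7, 1.0, 0.5]
grip_width: 0.0003
```

```bash
python3 - <<'E'
from h import *
to([0.519,-0.085,0.053],[0.047,1])
look('w7',160,100)
E
```

```text
t 6.5 p [ 0.4597 -0.0097  0.2201] shift [166.7 -75.3  60.6] turn [ 0.058 -0.013  0.004] F [0.7 1.  0.5] w 0.0003
tooly [-0.011  1.    -0.004] toolz [ 1.     0.011 -0.013]
```

View pics/w7.png

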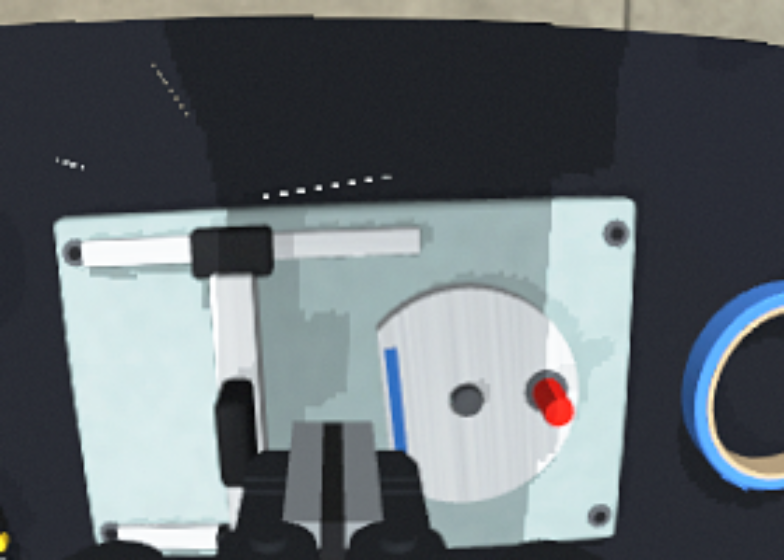

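```bash
python3 - <<'E'
from h import *
Z=lambda u,v,z: zoompt('w7',u,v,z,160,100)
s=Z(467,401,.028);print('spin',s.round(4))
for q in [Z(547,390,.023),Z(558,411,.047)]:
    d=q-s; print(np.degrees(np.arctan2(d[1],d[0])))
a,b=Z(390,349,.022),Z(400,450,.022); d=a-b; print('flat normal',np.degrees(np.arctan2(d[1],d[0]))-90)
a,b=Z(255,280,.035),Z(263,450,.035); d=a-b; print('bar',np.degrees(np.arctan2(d[1],d[0]))-90,a.round(4),b.round(4))
for q in [(75,253),(616,233),(598,515),(108,532)]: print(Z(*q,.013).round(4))
a,b=Z(75,253,.013),Z(616,233,.013); d=b-a;print(np.degrees(np.arctan2(d[1],d[0])))
E
```

```text
spin [0.5175 0.0426 0.028 ]
94.6329916434973
95.9740141372238
flat normal -262.8552121056125
bar -268.2839099708665 [ 0.4687 -0.0378  0.035 ] [ 0.5357 -0.0358  0.035 ]
[ 0.4636 -0.1112  0.013 ]
[0.4531 0.1013 0.013 ]
[0.5771 0.1068 0.013 ]
[ 0.5874 -0.1066  0.013 ]
92.8208406188393
```

Request:
{"fn": "jog_arm", "kwargs": {"commands": [[20,15,5,0.13,0,0],[25,15,5,0.13,0,0],[30,15,0,0.13,0,0],[20,10,0,0.13,0,0],[20,0,0,0.12,0,0],[0,0,0,0,0,0]]}}

```text
clock: 7.15
position: [0.4762, 0.0436, 0.0948]
tool_rot: [-1.98, 1.553, -2.663]
force: [0.7, -0.5, 1.4]
grip_width: 0.0003
```

```bash
python3 - <<'E'
from h import *
to([0.49,0.046,0.043],[.607,.794])
E
```

```text
t 7.15 p [0.4762 0.0436 0.0948] shift [51.6 11.5  9.6] turn [-0.031 -0.008  0.017] F [ 0.7 -0.5  1.4] w 0.0003
tooly [ 0.631  0.775 -0.017] toolz [ 0.775 -0.632 -0.007]
```

Request:
{"fn": "jog_arm", "kwargs": {"commands": [[15,6,5,-0.03,0,0.01],[17,5,5,0,0,0],[15,0,0,0,0,0],[6,0,0,0,0,0],[0,0,0,0,0,0]]}}

```text
clock: 7.65
position: [0.4899, 0.0456, 0.0402]
tool_rot: [-2.313, 1.559, -2.959]
force: [0.5, -0.7, 0.7]
grip_width: -0.0
```

```bash
python3 - <<'E'
from h import *
to([0.503,0.0598,0.043],[.607,.794])
E
```

```text
t 7.65 p [0.4899 0.0456 0.0402] shift [-3.  19.2  1.9] turn [ 0.006 -0.008  0.009] F [ 0.5 -0.7  0.7] w -0.0
tooly [ 0.602  0.798 -0.009] toolz [ 0.798 -0.602 -0.008]
```

Request:
{"fn": "jog_arm", "kwargs": {"commands": [[-3,4,1,0,0,0],[0,5,1,0,0,0],[0,4,0,0,0,0],[0,3,0,0,0,0],[0,2,0,0,0,0],[0,0,0,0,0,0]]}}

```text
clock: 8.25
position: [0.5044, 0.06, 0.0461]
tool_rot: [-2.28, 1.562, -2.925]
force: [-1.4, -2.0, 0.6]
grip_width: -0.0004
```

```bash
python3 - <<'E'
from h import *
to([0.503,0.0598,0.043],[.607,.794])
E
```

```text
t 8.25 p [0.5044 0.06   0.0461] shift [ 3.1 -1.  -1. ] turn [ 0.007 -0.006  0.007] F [-1.4 -2.   0.6] w -0.0004
tooly [ 0.601  0.799 -0.007] toolz [ 0.799 -0.601 -0.006]
```

Request:
{"fn": "jog_arm", "kwargs": {"commands": [[0,-8,0,0,0,0],[-15,-8,0,0,0,0],[-40,-10,0,-0.1,0,0],[-40,-15,0,-0.14,0,0],[-40,-20,-4,-0.14,0,0],[-25,-15,-2,-0.14,0,0],[-10,0,0,-0.08,0,0],[0,0,0,0,0,0]]}}

```text
clock: 9.05
position: [0.4603, -0.01, 0.2222]
tool_rot: [-2.639, 1.56, -2.662]
force: [-0.3, -0.3, -1.2]
grip_width: -0.0
```

```bash
python3 - <<'E'
from h import *
to([0.519,-0.085,0.053],[0.047,1])
look('w8',160,100)
E
```

```text
t 9.05 p [ 0.4603 -0.01    0.2222] shift [169.  -72.7  62. ] turn [ 0.024 -0.01   0.005] F [-0.3 -0.3 -1.2] w -0.0
tooly [ 0.023  1.    -0.005] toolz [ 1.    -0.023 -0.01 ]
```

View pics/w8.png

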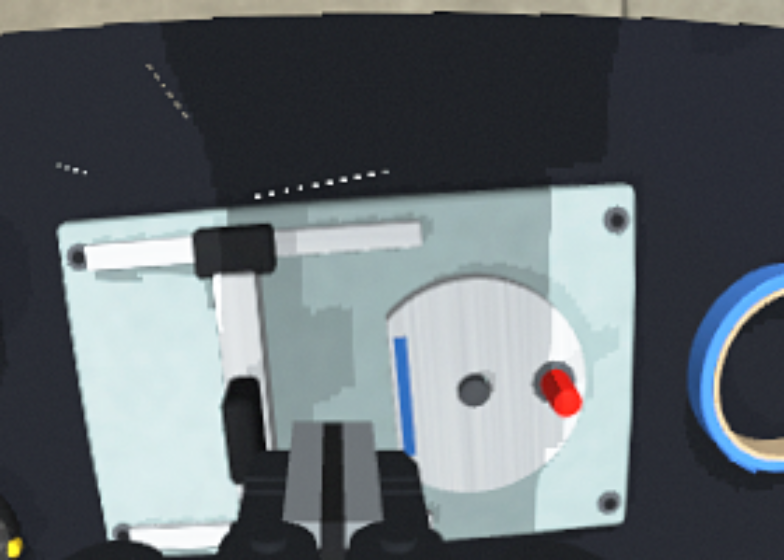

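```bash
python3 - <<'E'
from h import *
Z=lambda u,v,z: zoompt('w8',u,v,z,160,100)
s=Z(474,390,.028);print('spin',s.round(4))
for q in [Z(554,380,.023),Z(566,402,.047)]:
    d=q-s; print(np.degrees(np.arctan2(d[1],d[0])))
a,b=Z(399,338,.022),Z(409,455,.022); d=a-b; print('flat normal',np.degrees(np.arctan2(d[1],d[0]))-90)
a,b=Z(258,275,.035),Z(269,450,.035); d=a-b; print('bar',np.degrees(np.arctan2(d[1],d[0]))-90,a.round(4),b.round(4))
a,b=Z(77,257,.013),Z(616,220,.013); d=b-a;print(np.degrees(np.arctan2(d[1],d[0])))
E
```

```text
spin [0.5167 0.043  0.028 ]
92.13700769006684
92.28706337349699
flat normal -265.2905490703356
bar -269.2592792237322 [ 0.4676 -0.0377  0.035 ] [ 0.5371 -0.0368  0.035 ]
92.7715365121073
```

Request:
{"fn": "jog_arm", "kwargs": {"commands": [[10,-20,15,0.02,0,0],[20,-25,20,0,0,0],[30,-20,18,0,0,0],[30,-7,6,0,0,0],[30,0,0,0,0,0],[20,0,0,0,0,0],[0,0,0,0,0,0]]}}

```text
clock: 9.8
position: [0.5127, -0.0873, 0.0686]
tool_rot: [-2.762, 1.552, -2.827]
force: [0.2, 0.2, -1.0]
grip_width: 0.0002
```

```bash
python3 - <<'E'
from h import *
to([0.521,-0.085,0.053],[-0.047,1])
look('w9',140,120)
E
```

```text
t 9.8 p [ 0.5127 -0.0873  0.0686] shift [15.5  2.9  8.4] turn [-0.112 -0.018  0.006] F [ 0.2  0.2 -1. ] w 0.0002
tooly [ 0.065  0.998 -0.007] toolz [ 0.998 -0.065 -0.017]
```

View pics/w9.png

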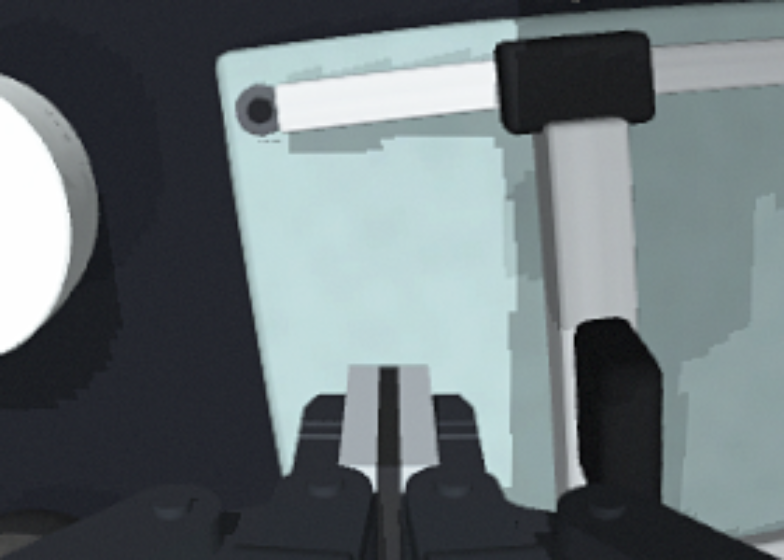

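Request:
{"fn": "jog_arm", "kwargs": {"commands": [[8,0,5,-0.06,-0.01,0.005],[8,0,4,-0.06,-0.01,0],[0,5,0,0,0,0],[0,5,0,0,0,0],[0,4,0,0,0,0],[0,4,0,0,0,0],[0,4,0,0,0,0]]}}

```text
clock: 10.55
position: [0.522, -0.0631, 0.0577]
tool_rot: [-0.284, 1.563, -0.234]
force: [-0.2, -2.3, -1.5]
grip_width: 0.0002
```

```bash
python3 - <<'E'
from h import *
to([0.519,-0.035,0.053],[-0.047,1])
E
```

```text
t 10.55 p [ 0.522  -0.0631  0.0577] shift [ 4.6 28.2 -1.6] turn [0.003 0.007 0.002] F [-0.2 -2.3 -1.5] w 0.0002
tooly [-0.05   0.999 -0.002] toolz [0.999 0.05  0.007]
```

Request:
{"fn": "jog_arm", "kwargs": {"commands": [[0,4,0,0,0,0],[0,4,0,0,0,0],[0,4,0,0,0,0],[0,4,0,0,0,0],[0,4,0,0,0,0],[0,4,0,0,0,0],[0,4,0,0,0,0],[0,4,0,0,0,0],[0,2,0,0,0,0]]}}

```text
clock: 11.45
position: [0.5201, -0.0264, 0.0579]
tool_rot: [-0.374, 1.563, -0.325]
force: [0.8, -2.4, 0.1]
grip_width: -0.0001
```

```bash
python3 - <<'E'
from h import *
to([0.519,-0.016,0.058],[-0.047,1])
look('w10',140,120)
E
```

```text
t 11.45 p [ 0.5201 -0.0264  0.0579] shift [-0.2 10.4 -0.6] turn [0.002 0.007 0.003] F [ 0.8 -2.4  0.1] w -0.0001
tooly [-0.049  0.999 -0.003] toolz [0.999 0.049 0.007]
```

View pics/w10.png

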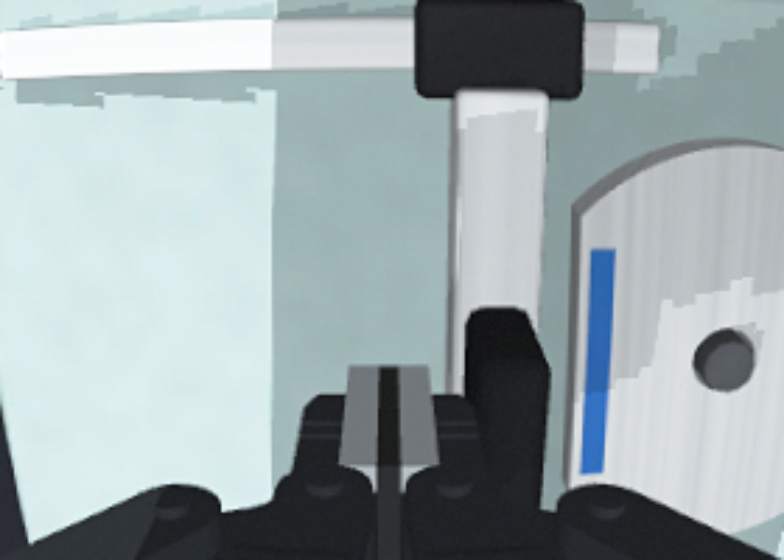

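Request:
{"fn": "jog_arm", "kwargs": {"commands": [[0,3,0,0,0,0],[0,2,0,0,0,0],[0,2,0,0,0,0],[0,1.5,0,0,0,0]]}}

```text
clock: 11.9
position: [0.5197, -0.0173, 0.0578]
tool_rot: [-0.382, 1.563, -0.333]
force: [0.6, -2.3, 0.3]
grip_width: -0.0002
```

Request:
{"fn": "jog_arm", "kwargs": {"commands": [[0,1.5,0,0,0,0]]}}

```text
clock: 12.0
position: [0.5196, -0.0165, 0.0579]
tool_rot: [-0.469, 1.563, -0.421]
force: [1.0, -12.8, 0.0]
grip_width: 0.0002
```

Request:
{"fn": "jog_arm", "kwargs": {"commands": [[0,1.5,0,0,0,0]]}}

```text
clock: 12.1
position: [0.5196, -0.0164, 0.0579]
tool_rot: [-0.614, 1.562, -0.567]
force: [1.4, -14.1, 0.2]
grip_width: -0.0002
```

```bash
python3 - <<'E'
from h import *
look('w11',140,120)
E
```

```text
(no output)
```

View pics/w11.png

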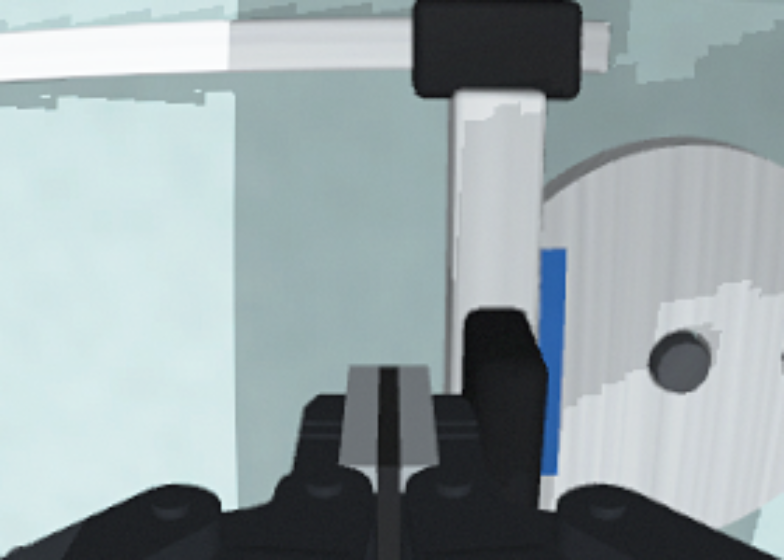

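Request:
{"fn": "jog_arm", "kwargs": {"commands": [[0,-3,0,0,0,0],[0,-8,0,0,0,0],[0,-15,0,0,0,0],[-15,-15,0,0,0,0],[-40,0,-6,0,0,0],[-40,0,-20,0,0,0],[-40,10,-20,0,0,0],[-30,20,-15,0,0,0],[0,10,0,0,0,0],[0,0,0,0,0,0]]}}

```text
clock: 13.15
position: [0.4549, -0.0224, 0.2279]
tool_rot: [-0.439, 1.563, -0.394]
force: [-1.2, -0.3, -0.4]
grip_width: -0.0001
```

```bash
python3 - <<'E'
from h import *
to([0.46,-0.01,0.22],[-0.047,1])
look('w12',160,100)
E
```

```text
t 13.15 p [ 0.4549 -0.0224  0.2279] shift [ 7.9 12.2  5.6] turn [-0.001  0.007  0.003] F [-1.2 -0.3 -0.4] w -0.0001
tooly [-0.046  0.999 -0.003] toolz [0.999 0.046 0.007]
```

View pics/w12.png

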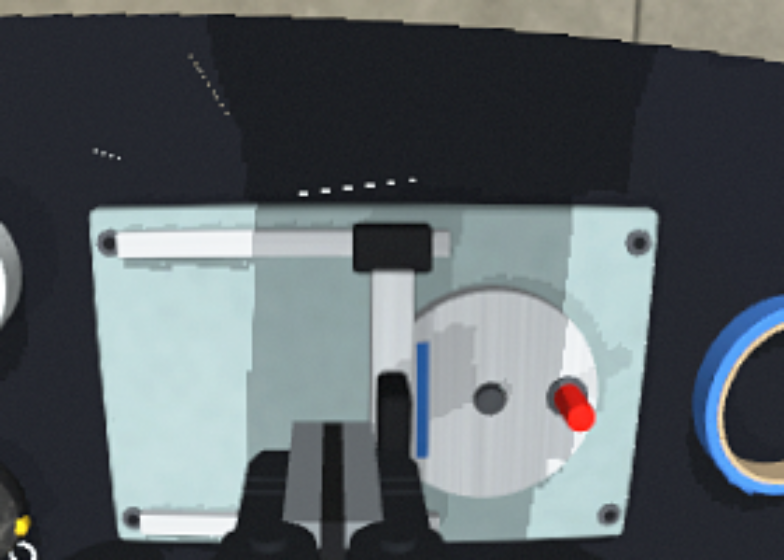

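```bash
python3 - <<'E'
from h import *
Z=lambda u,v,z: zoompt('w12',u,v,z,160,100)
s=Z(490,399,.028); u=np.array([-.047,.999,0])
a,b=Z(373,275,.035),Z(374,430,.035); print('bar back edge->spin',[(s-q)@u for q in (a,b)],'expect .048')
d=Z(565,397,.023)-s; print('peg ang',np.degrees(np.arctan2(d[1],d[0])))
a,b=Z(422,343,.022),Z(424,457,.022); d=a-b; print('flat',np.degrees(np.arctan2(d[1],d[0]))-90+360)
bot.job_done()
E
```

```text
bar back edge->spin [np.float64(0.04758737142532144), np.float64(0.04643237109680108)] expect .048
peg ang 89.73901408184992
flat 95.51085697468784
the job is handed in; nothing more can be done
```

The disc is turned so its straight edge faces the alignment bar, and the bar lies flush against that edge. I handed the job in at about 13 s.

- **Disc:** I pushed the red peg round clockwise with the closed fingers, about 105°. A first look showed it 2–4° short, so I gave it a second small push.
- **Bar:** I slid it by its fin until it stopped against the flat, pressing with about 14 N. It travelled about 46.7 mm, which is the distance I had worked out for contact with the flat. I then backed the arm off and raised it clear.

**Last checks:**
- **Picture:** the final wrist picture shows no gap between the bar and the flat, the disc still on its spindle, and the robot touching nothing.
- **Distance:** the bar's back edge measured 46.4–47.6 mm from the spindle, against 48 mm for a flush fit. That is within the 2 mm calibration.
- **Angle:** this check disagreed. The peg gave 89.7° and the blue line 95.5°, against a target of 92.7°. They fall about 3° either side of the target, so I put it down to how finely I could read the pixels. I relied on the bar's firm stop against the flat instead.

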